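Lock the stop of a book-squaring jig with a hex key

ROBOT

A 6-joint arm with a two-finger parallel gripper is mounted at the origin on the work surface. World frame = base frame: x ahead of the robot, y to its left, z up, the work surface at z = 0. Lengths are in m, angles in rad, forces in N, time in s.
With the tool pointing down it reaches from about 0.4 to 0.825 m from the base axis. Payload 7 kg.
Tool frame: the origin (TCP) lies between the finger pads; the fingertips stand 8 mm ahead of it and the grasp point (between the pads) lies 11 mm behind it (arm.finger_overhang is the distance from the TCP to the fingertips, in m); z points along the fingers, y is the line along which they close (so a half turn about z gives the same grasp; the last joint's range is limited). The gripper opens to 88 mm and grips with 3 to 60 N. Pads are 19 mm wide; open, the fingers measure 130 mm over their backs; the gripper's body (78 mm by 193 mm) begins 47 mm behind the grasp point.
Start: joints at [1.627, 0.359, 0.012, 0, -1.224, -0.288], TCP at [0.155, 0.657, 0.209] pointing down, gripper open.
Joint ranges: [-3.07, 3.07], [-1.43, 2.12], [-1.02, 1.25], [-3.03, 1.67], [-3.05, -0], [-3.03, 3.03]. Speed limits (rad/s): [2.39, 2.39, 3.01, 3.14, 3.14, 3.14].

INTERFACE

Orientations are given as [roll, pitch, yaw] about the fixed x, y, z axes, in that order (R = Rz(yaw) Ry(pitch) Rx(roll)).
In Python, from station import arm gives the robot as it stands.
- The arm moves only by the tool move_arm, never from a script. Its argument "rows" is text: rows parted by semicolons, each of 7 numbers parted by spaces: the turn, a rotation vector about the tool's x, y, z in degrees, then the shift along the tool's x, y, z in m, then the finger opening in m, from 0 to 0.0876. A call has 1 to 8 rows; each row shifts and turns the commanded pose from where the row before left it, along the tool's axes as they then stand; what a row does not reach is not made up. A row lasts 1/8 s, in which the tool goes at most 62.5 mm and 10.7 degrees, less where a joint would pass 70% of its speed; a pose out of reach is approached as far as the arm can. A call is refused whole if a number of a shift passes 0.0625 or a number of a turn 10.7, either way. A call with a gripper value outside its range is refused whole. The fingers move at their own pace and stop on an object; "squeeze" is the grip in N (left out, the last holds). Time passes only in rows, so rows that do not move let the fingers close. It gives the time, the measured TCP pose, the force, the opening and the grip force at its end, in the units of the state.
- arm.get_state(): the state, without advancing time (a new reading comes with each control period).
- arm.grab_frame(name): name is "scene" or "side" or "wrist"; returns (picture, depth): 480x640x3 uint8, blue, green, red; 480x640 float32, m along the optical axis (not along the pixel's ray), 0 where there is no reading.
- arm.camera_model(name): a dict with "mtx" (3x3 intrinsics, pixels), "camera_from_world" (4x4, takes a point from world to camera coordinates); the wrist camera has in their place "mount" (4x4, takes a point from camera to tool coordinates, whose origin is the TCP and whose axes are the flange's). Camera axes: x right, y down, z forward; pixel columns grow to the right and rows downward; lengths in m; the calibration is good to about 2 mm. A picture is of the moment at which its call begins: read the wrist's pose just before it. camera_model takes no time and is no camera call.
- arm.job_done(): hands the job in; it is judged then, once.
The state is a dict: "t": time; "q": joint angles; "qd": joint speeds; "joint_efforts": joint torques, N m; "eef_pos": TCP position; "ee_rot": TCP orientation; "force": force on the tool from outside, world axes, zero at the start; "moment": the same for the moment, N m; "width": finger opening in m; "gripper_force": force on a finger pad.
Only numpy, scipy, OpenCV 4.12 (cv2) and the standard library are available. Lean on these libraries where they do the work, as an engineer would, in place of code of your own. Each camera call takes 0.05 s, during which the arm holds its last target. There are 200 camera calls.

TASK

Lock the stop of the book-squaring jig: take the T-handled hex key out of its wooden stand, put it down the hole in the jig's dark steel block, turn it until it drops into the hidden socket of the screw, then turn the screw clockwise until it comes up against its stop. Go gently: press lightly while you feel for the socket and stop turning as soon as the screw stops. Leave the key standing fully home in the tightened screw, and do not shift the books, the jar or the tape roll.

Things in the scene. Friction and masses are not known exactly. Their poses are not given: they have to be found in the camera images.
- hex_key: T-handled hex key, about 300 g, upright in its stand. Steel hexagonal shaft 19 mm across flats (21.9 over corners), 90 mm long; its last 4 mm is a round cone, 19.4 narrowing to 15 mm across; black flat-sided bar handle 90 long, 18 thick, 26 high on top. Origin: centre of the tip (lower end); z up the shaft, handle at z = 90 to 116 mm; x along the handle; two opposite hexagon corners point along x
- stand: wooden block 70 x 70 x 55 mm, fixed to the table, with a round hole of 25 mm, 43 mm deep, in the middle of its top, in which the key stands. Origin: centre of its underside
- jig: book-squaring jig, fixed: aluminium bed 180 (x) x 330 (y) mm, 12 thick; near its -y end a dark steel block 70 x 70 mm, top 66 mm above the table; on the block's +y side an upright fence 150 long, 8 thick, top at 100 mm; books lie beyond it. Origin: on the table, 90 mm in +y (jig axes) from the axis of the block's hole
- hole_mouth (a point): centre of the mouth of the block's hole, 66 mm above the table. Vertical round hole of 27 mm, 24.5 mm deep to the screw's head; in the head a hex socket 20 mm across flats, 12 deep. Key dropped in: tip 36.5 mm below the mouth; held up by the head, cone in the socket: 25 to 29. The hexagon's angle is hidden and differs each time (repeats every 60 degrees; the key enters within about 6)
- clamp_screw (a joint): turning angle of the cap screw, rad; grows as it is turned clockwise seen from above. It starts loose, between 0 and 0.3, turns against a steady drag of about 0.12 N m, stays where it is left, and comes up against a solid stop at 0.80
- book_stack: stack of three books 150 x 210 mm, 78 mm high, about 1 kg, lying loose on the jig's bed. Origin: centre of its underside
- tape_roll: loose roll of brown tape standing flat, 96 mm across, 48 mm high; bystander. Origin: centre of its underside
- paste_jar: loose closed jar, 68 mm across, 85 mm high; bystander. Origin: centre of its underside
Things that resemble listed ones, but are neither listed nor needed, are in the scene too. There is more than one size of the hex_key; the one meant has the size given above.

How it is judged:
By the outcome, as a careful person would: the job done as asked, in the order asked, and still so for the second after the job is handed in, with the robot touching nothing.
It also fails if it takes over 67 s, if anything falls off the work surface, if the arm or the gripper's body presses on something with over 40 N, if the wrist force passes 120 N, or if a joint passes its speed limit or range.

## Working session

There is one attempt and no reset: what is moved stays moved. The work goes in short steps, Python scripts to look and compute and a tool call to move; the robot and the scene stay as the last step left them, time stands still between calls to the robot, and variables do not carry over. Pictures are saved under pics/ and viewed, at most 10 in all, crops included, and the job is handed in when it is done.

Besides the shell and the picture viewer there is one more tool, called after "Request:" as a command line: name --argument value ..., lists and objects as JSON in quotes. move_arm: Moves the arm, as the interface text tells. Its arguments: {"type":"object","properties":{"rows":{"type":"string"},"squeeze":{"type":"number"}},"required":["rows"]}

```bash
ls; mkdir -p pics
cat > h.py <<'E'
import numpy as np, cv2, pickle
from station import arm
from scipy.spatial.transform import Rotation as R
def pose():
    s=arm.get_state(); T=np.eye(4); T[:3,3]=s["eef_pos"]; T[:3,:3]=R.from_euler('xyz',s["ee_rot"]).as_matrix(); return s,T
def grab(n):
    s,T=pose(); p,d=arm.grab_frame(n); m=arm.camera_model(n)
    W=T@np.array(m["mount"]) if n=="wrist" else np.linalg.inv(np.array(m["camera_from_world"]))
    K=np.array(m["mtx"]); v,u=np.mgrid[:480,:640]
    P=np.stack([(u-K[0,2])/K[0,0]*d,(v-K[1,2])/K[1,1]*d,d],-1)@W[:3,:3].T+W[:3,3]
    P[d==0]=np.nan
    return p,d,P,K,W
E
python3 - <<'E'
from h import *
for n in ["scene","side","wrist"]:
    r=grab(n); pickle.dump(r,open(n+".pkl","wb")); cv2.imwrite(f"pics/{n}0.png",r[0]); print(n,r[4].round(3).tolist())
print(arm.get_state())
E
```

```text
pics
scene [[-0.476, 0.689, -0.547, 0.928], [0.879, 0.365, -0.306, 0.178], [-0.011, -0.627, -0.779, 0.691], [0.0, 0.0, 0.0, 1.0]]
side [[0.839, -0.371, 0.398, 0.024], [-0.544, -0.585, 0.602, -0.763], [0.009, -0.722, -0.692, 0.878], [0.0, 0.0, 0.0, 1.0]]
wrist [[-0.23, -0.933, -0.277, 0.231], [-0.973, 0.22, 0.064, 0.639], [0.001, 0.284, -0.959, 0.384], [0.0, 0.0, 0.0, 1.0]]
{'t': 0.15, 'q': array([ 1.62708986e+00,  3.59222904e-01,  1.13039396e-02, -2.91932026e-04,
       -1.22405360e+00, -2.88097822e-01]), 'qd': array([ 0.00123624, -0.00177121,  0.00251627,  0.00105824,  0.0012562 ,
        0.00194077]), 'joint_efforts': array([-1.55511054e-03, -5.83274174e+01,  2.93290329e+01,  7.00116858e+00,
        8.81769229e-03, -1.13726539e-04]), 'eef_pos': array([0.1549946 , 0.65658962, 0.2080459 ]), 'ee_rot': array([ 3.14038690e+00, -7.10767530e-05, -2.31903619e-01]), 'force': array([-0.17920475, -0.93886838, -0.36221924]), 'moment': array([-0.04544354,  0.03786778, -0.01502826]), 'gripper_force': 0.0, 'width': 0.08763383533381722}
```

View pics/scene0.png

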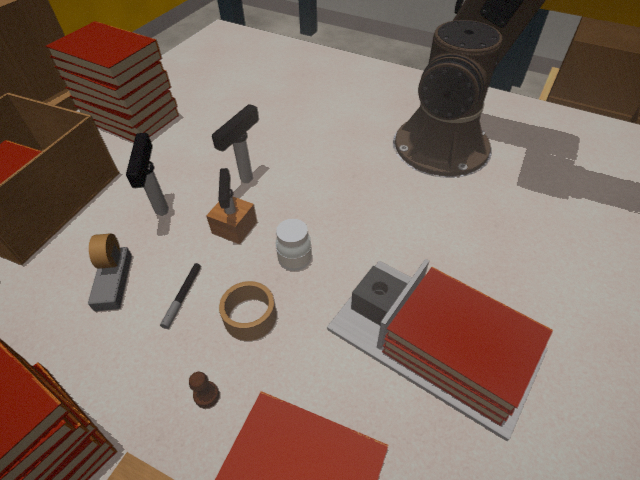

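View pics/side0.png

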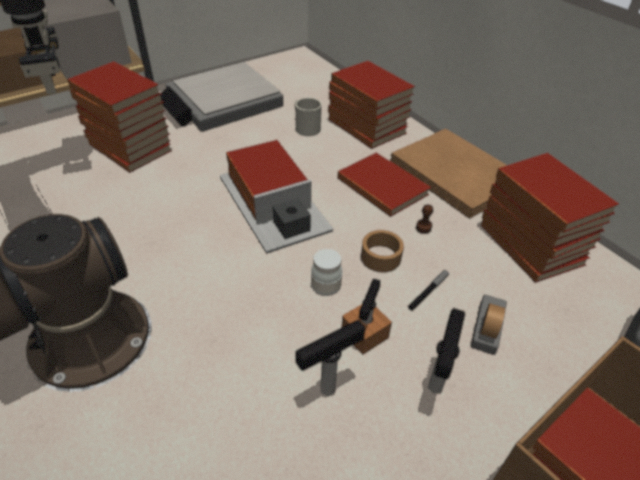

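Scene view: three T-handled keys, at (235,130) and (145,165) standing free, and at (228,205) in a wooden stand. The one in the stand fits. The jig's block hole is at (380,288), the jar at (293,240) and the tape at (247,308). The side view agrees, with the stand key at (368,305) and the block at (291,215). Next I measure and make a confirming crop.

```bash
cat > m.py <<'E'
from h import *
D={n:pickle.load(open(n+".pkl","rb")) for n in ["scene","side","wrist"]}
def rect(pts,l):
    c,wh,a=cv2.minAreaRect((pts[:,:2]*1000).astype(np.float32)); print(l,len(pts),"c",np.round(c,1),"wh",np.round(wh,1),"a",round(a,1),"z",np.percentile(pts[:,2],[2,50,98]).round(4))
for n,wins in {"scene":{"keyS":(205,160,245,225),"keyA":(205,100,265,155),"keyB":(120,125,160,190),"jig":(345,255,410,325)},"side":{"keyS":(355,275,385,335),"keyA":(290,320,370,372),"keyB":(435,305,470,380),"jig":(268,195,315,240)}}.items():
    p,d,P,K,W=D[n]
    for k,(a,b,c,e) in wins.items():
        Q=P[b:e,a:c].reshape(-1,3); C=p[b:e,a:c].reshape(-1,3).astype(int)
        zmax=np.nanpercentile(Q[:,2],99); 
        if k=="jig": s=(abs(Q[:,2]-.066)<.005)&(C.max(1)<110)
        else: s=(Q[:,2]>zmax-.008)&(C.max(1)<70)
        print(n,k,"zmax",round(zmax,4)); 
        if s.sum()>5: rect(Q[s],k)
p=D["scene"][0]; q=D["side"][0]
a=cv2.resize(p[95:275,110:330],(660,540)[:2]) if 0 else cv2.resize(p[90:250,115:325],None,fx=1.9,fy=1.9)
b=cv2.resize(q[260:410,285:485],(a.shape[1],a.shape[0]))
im=np.hstack([a,b]); cv2.imwrite("pics/crop1.png",im); print(im.shape)
cv2.imwrite("pics/w0.png",D["wrist"][0])
E
python3 m.py
```

```text
scene keyS zmax 0.1289
keyS 305 c [ 476.5 -292.6] wh [87.8 17.3] a 36.4 z [0.1224 0.1272 0.1296]
scene keyA zmax 0.1665
keyA 518 c [ 342.1 -355. ] wh [ 24.9 125.2] a 87.1 z [0.1589 0.1647 0.167 ]
scene keyB zmax 0.1668
keyB 606 c [ 513.5 -459.9] wh [129.6  25.3] a 35.5 z [0.1594 0.1649 0.167 ]
scene jig zmax 0.1008
jig 1270 c [516.1  62.6] wh [85.  72.7] a 83.4 z [0.0627 0.0659 0.0682]
side keyS zmax 0.1682
keyS 116 c [ 391.5 -366.5] wh [27.5 15.7] a 53.3 z [0.161  0.1666 0.1696]
side keyA zmax 0.1694
keyA 919 c [ 336.  -361.1] wh [ 25.7 126.7] a 88.5 z [0.1618 0.167  0.1697]
side keyB zmax 0.1696
keyB 861 c [ 506.8 -466.9] wh [123.6  25.5] a 34.9 z [0.163  0.1672 0.1699]
side jig zmax 0.0868
jig 665 c [520.4  56.1] wh [ 85.1 102.5] a 83.6 z [0.0618 0.0677 0.0706]
(304, 798, 3)
```

```bash
true
```

```text
(no output)
```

View pics/wrist0.png

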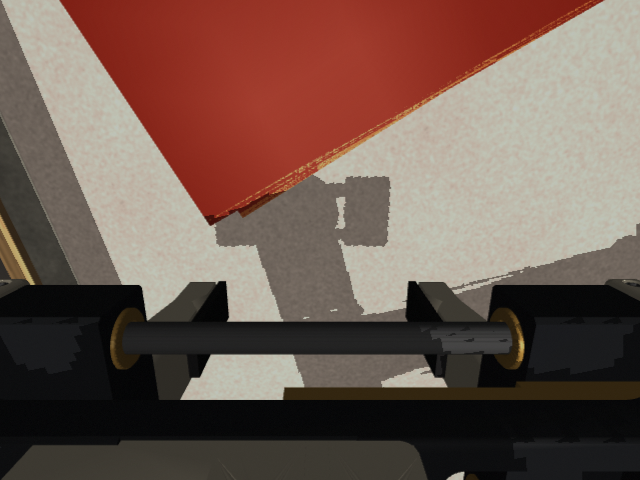

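View pics/crop1.png

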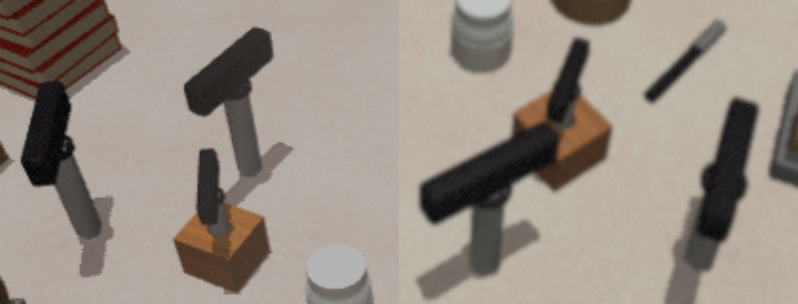

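```bash
cat >> h.py <<'E'
def plan(x,y,z,yaw,n,w):
    "n rows from the measured pose to x,y,z, tool down at yaw (deg)"
    s,T=pose(); p=T[:3,3]; M=T[:3,:3]
    G=R.from_euler('xyz',[180,0,yaw],degrees=True).as_matrix()
    rv=R.from_matrix(M.T@G).as_rotvec()
    out=[]
    for i in range(n):
        A=M@R.from_rotvec(rv*i/n).as_matrix()
        d=A.T@((np.array([x,y,z])-p)/n)
        out.append(" ".join(f"{v:g}" for v in [*np.round(np.degrees(rv)/n,2),*np.round(d,4),w]))
    for i in range(0,n,8): print("; ".join(out[i:i+8]))
def st():
    s,T=pose(); print("t",round(s["t"],2),"pos",s["eef_pos"].round(4),"rot",np.degrees(s["ee_rot"]).round(2),"q6",np.degrees(s["q"][5]).round(1),"F",np.round(s["force"],2),"M",np.round(s["moment"],3),"w",round(s["width"],4))
E
python3 -c "
from h import *
plan(.50,.06,.24,-100,16,.0876)"
```

```text
0 -0 5.42 0.0296 0.0313 -0.002 0.0876; 0 -0 5.42 0.0324 0.0284 -0.002 0.0876; 0 -0 5.42 0.0349 0.0252 -0.002 0.0876; 0 -0 5.42 0.0371 0.0218 -0.002 0.0876; 0 -0 5.42 0.039 0.0182 -0.002 0.0876; 0 -0 5.42 0.0406 0.0144 -0.002 0.0876; 0 -0 5.42 0.0418 0.0105 -0.002 0.0876; 0 -0 5.42 0.0426 0.0065 -0.002 0.0876
0 -0 5.42 0.043 0.0025 -0.002 0.0876; 0 -0 5.42 0.043 -0.0016 -0.002 0.0876; 0 -0 5.42 0.0427 -0.0056 -0.002 0.0876; 0 -0 5.42 0.042 -0.0096 -0.002 0.0876; 0 -0 5.42 0.0409 -0.0136 -0.002 0.0876; 0 -0 5.42 0.0394 -0.0174 -0.002 0.0876; 0 -0 5.42 0.0376 -0.021 -0.002 0.0876; 0 -0 5.42 0.0354 -0.0245 -0.002 0.0876
```

The crop shows the key in the wooden block at left (207,190) and right (570,80). It is the small one, with a handle measured at 88x17 mm. The two free-standing keys measure 126x25 mm, so they are the wrong size. The key in the stand is the one meant, and I go by way of the jig to look at the hole.

Request:
move_arm --rows "0 0 5.4 0.03 0.031 -0.002 0.0876; 0 0 5.4 0.032 0.028 -0.002 0.0876; 0 0 5.4 0.035 0.025 -0.002 0.0876; 0 0 5.4 0.037 0.022 -0.002 0.0876; 0 0 5.4 0.039 0.018 -0.002 0.0876; 0 0 5.4 0.041 0.014 -0.002 0.0876; 0 0 5.4 0.042 0.0105 -0.002 0.0876; 0 0 5.4 0.043 0.0065 -0.002 0.0876"

```text
t: 1.15
eef_pos: [0.3298, 0.358, 0.2248]
ee_rot: [3.142, -0.0, -0.989]
force: [0.7, -0.1, 0.2]
width: 0.0877
gripper_force: 0.0
```

Request:
move_arm --rows "0 0 5.4 0.043 0.0025 -0.002 0.0876; 0 0 5.4 0.043 -0.0015 -0.002 0.0876; 0 0 5.4 0.043 -0.0055 -0.002 0.0876; 0 0 5.4 0.042 -0.0095 -0.002 0.0876; 0 0 5.4 0.041 -0.0135 -0.002 0.0876; 0 0 5.4 0.039 -0.017 -0.002 0.0876; 0 0 5.4 0.037 -0.021 -0.002 0.0876; 0 0 5.4 0.035 -0.024 -0.002 0.0876"

```text
t: 2.15
eef_pos: [0.5023, 0.0614, 0.2408]
ee_rot: [3.142, 0.0, -1.743]
force: [0.2, 1.3, -0.4]
width: 0.0879
gripper_force: 0.0
```

Run:
```python
from h import *
r=grab("wrist"); pickle.dump(r,open("wj.pkl","wb")); cv2.imwrite("pics/wj.png",r[0]); st()
plan(.475,-.295,.24,-143.5,12,.0876)
```

```text
t 2.2 pos [0.5039 0.0586 0.2408] rot [-1.7999e+02 -8.0000e-02 -1.0018e+02] q6 -39.1 F [ 2.93 -3.32  1.29] M [-0.294 -0.577 -0.003] w 0.0875
-0 -0.01 3.61 0.0294 -0.0028 0.0001 0.0876; -0 -0.01 3.61 0.0292 -0.0047 0.0001 0.0876; -0 -0.01 3.61 0.0288 -0.0065 0.0001 0.0876; -0 -0.01 3.61 0.0284 -0.0083 0.0001 0.0876; -0 -0.01 3.61 0.0278 -0.0101 0.0001 0.0876; -0 -0.01 3.61 0.0271 -0.0118 0.0001 0.0876; -0 -0.01 3.61 0.0263 -0.0135 0.0001 0.0876; -0 -0.01 3.61 0.0254 -0.0151 0.0001 0.0876
-0 -0.01 3.61 0.0244 -0.0167 0.0001 0.0876; -0 -0.01 3.61 0.0233 -0.0182 0.0001 0.0876; -0 -0.01 3.61 0.0221 -0.0196 0.0001 0.0876; -0 -0.01 3.61 0.0208 -0.021 0.0001 0.0876
```

View pics/wj.png

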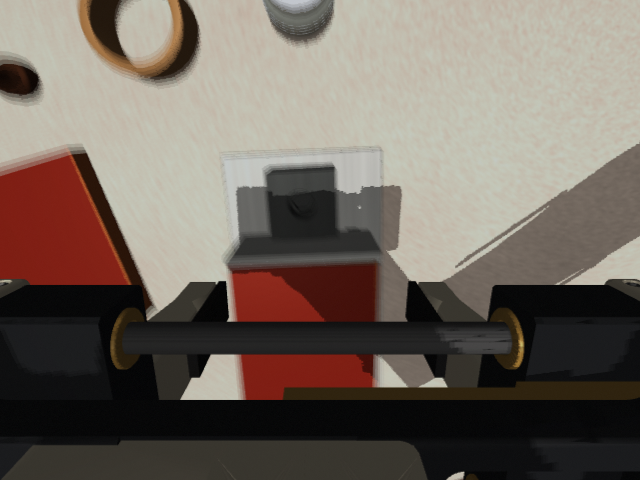

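The wrist view, slightly motion-blurred, shows the dark block with its hole at about (301,205), the fence below it and the books under the gripper. I retake it settled and measure.

```bash
cat > hole.py <<'E'
from h import *
def hole(n,r,rough):
    p,d,P,K,W=r; hsv=p.max(2)
    near=(np.hypot(P[...,0]-rough[0],P[...,1]-rough[1])<.055)&(P[...,2]>.03)
    top=near&(abs(P[...,2]-.066)<.004)
    Q=P[top]; c,wh,a=cv2.minAreaRect((Q[:,:2]*1000).astype(np.float32)); print(n,"top",len(Q),np.round(c,1),np.round(wh,1),round(a,1),np.median(Q[:,2]).round(4))
    # hole: rays intersected with z=.066 for pixels whose depth lies below top
    v,u=np.mgrid[:480,:640]; D=np.stack([(u-K[0,2])/K[0,0],(v-K[1,2])/K[1,1],np.ones_like(u,float)],-1)@W[:3,:3].T
    X=W[:3,3]+D*((.066-W[2,3])/D[...,2])[...,None]
    low=(~top)&(np.hypot(X[...,0]-c[0]/1000,X[...,1]-c[1]/1000)<.025)
    L=X[low][:,:2]*1000
    if len(L)>9: print("  hole",len(L),L.mean(0).round(1),"circle",cv2.minEnclosingCircle(L.astype(np.float32)))
    vv,uu=np.where(top); print("  px",uu.min(),uu.max(),vv.min(),vv.max())
E
python3 - <<'E'
from hole import *
r=grab("wrist"); r=grab("wrist"); st(); pickle.dump(r,open("wj.pkl","wb"))
hole("wrist",r,(.517,.06))
for n in ["scene","side"]: hole(n,pickle.load(open(n+".pkl","rb")),(.517,.06))
p=r[0]; cv2.imwrite("pics/wj2.png",cv2.resize(p[140:280,200:410],None,fx=3.5,fy=3.5,interpolation=cv2.INTER_CUBIC))
plan(.475,-.295,.24,-143.5,12,.0876)
E
```

```text
t 2.3 pos [0.5023 0.0612 0.2403] rot [ 1.7996e+02 -3.0000e-02 -9.9880e+01] q6 -39.1 F [ 0.48 -0.05  0.93] M [ 0.123 -0.051 -0.011] w 0.0878
wrist top 4433 [516.5  56.3] [77.8 85.4] 83.3 0.0661
  hole 524 [514.7  52.1] circle ((519.7735595703125, 50.99415969848633), 18.248624801635742)
  px 265 347 173 252
scene top 1298 [516.1  62.6] [85.1 72.7] 83.5 0.0659
  hole 142 [516.8  55.9] circle ((517.5260009765625, 64.58006286621094), 22.35420036315918)
  px 352 414 265 312
side top 572 [514.6  57.1] [84.6 88.1] 82.3 0.0676
  hole 77 [513.8  54.2] circle ((514.7227172851562, 57.29960250854492), 24.813013076782227)
  px 269 310 194 223
0 -0 3.64 0.0296 -0.0029 0 0.0876; 0 -0 3.64 0.0294 -0.0047 0 0.0876; 0 -0 3.64 0.029 -0.0066 0 0.0876; 0 -0 3.64 0.0286 -0.0084 0 0.0876; 0 -0 3.64 0.028 -0.0102 0 0.0876; 0 -0 3.64 0.0273 -0.012 0 0.0876; 0 -0 3.64 0.0264 -0.0137 0 0.0876; 0 -0 3.64 0.0255 -0.0153 0 0.0876
0 -0 3.64 0.0245 -0.0169 0 0.0876; 0 -0 3.64 0.0234 -0.0184 0 0.0876; 0 -0 3.64 0.0222 -0.0199 0 0.0876; 0 -0 3.64 0.0209 -0.0212 0 0.0876
```

View pics/wj2.png

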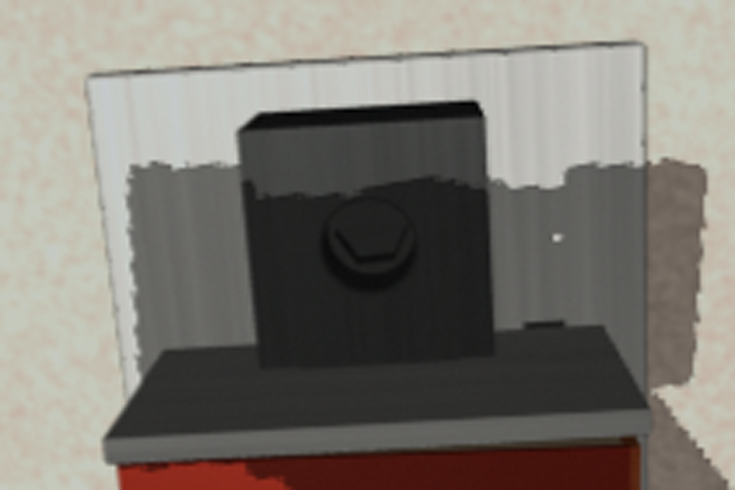

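```bash
cat > rect.py <<'E'
from h import *
def rectify(r,c,z,half=25,s=8):
    p,d,P,K,W=r; n=2*half*s
    j,i=np.mgrid[:n,:n]; X=c[0]+(i/s-half)/1000; Y=c[1]-(j/s-half)/1000   # +x right, +y up
    Q=np.stack([X,Y,np.full_like(X,z)],-1)-W[:3,3]; q=Q@W[:3,:3]
    return cv2.remap(p,(K[0,0]*q[...,0]/q[...,2]+K[0,2]).astype(np.float32),(K[1,1]*q[...,1]/q[...,2]+K[1,2]).astype(np.float32),cv2.INTER_CUBIC)
E
python3 - <<'E'
from rect import *
r=pickle.load(open("wj.pkl","rb"))
o=[]
for z in (.066,.0415):
    a=rectify(r,(.516,.053),z); a=np.clip(a.astype(float)*4,0,255).astype(np.uint8)
    for k in range(0,400,40): cv2.line(a,(k,0),(k,6 if k!=200 else 14),(0,255,255)); cv2.line(a,(0,k),(6 if k!=200 else 14,k),(0,255,255))
    o.append(a)
cv2.imwrite("pics/rect.png",np.hstack(o))
E
```

```text
(no output)
```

View pics/rect.png

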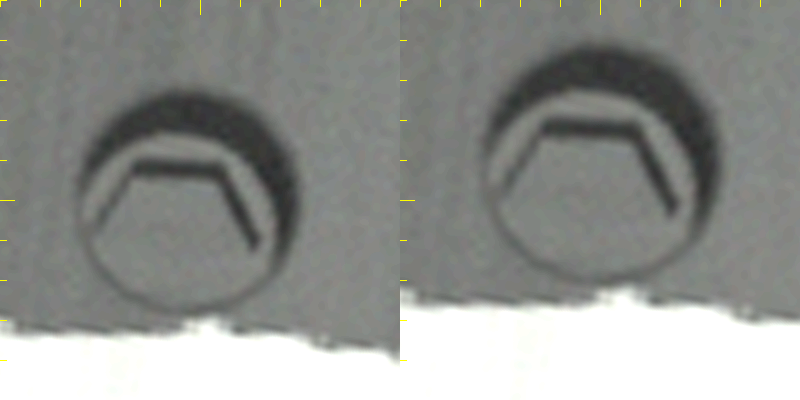

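Rectified views (8 px/mm): the mouth circle in the left one is centred at (188,201), which gives the hole at about (0.5146, 0.0529). The right one, on the head's plane, shows the socket's top flat from (541,125) to (638,128) and side flats at about 57° and -64°. So the socket corners lie about 2.5° clockwise of world x, modulo 60°. Now to the key.

Request:
move_arm --rows "0 0 3.6 0.0296 -0.003 0 0.0876; 0 0 3.6 0.0294 -0.005 0 0.0876; 0 0 3.6 0.029 -0.0065 0 0.0876; 0 0 3.6 0.0286 -0.0085 0 0.0876; 0 0 3.6 0.028 -0.01 0 0.0876; 0 0 3.6 0.0273 -0.012 0 0.0876; 0 0 3.6 0.0264 -0.0135 0 0.0876; 0 0 3.6 0.0255 -0.0155 0 0.0876"

```text
t: 3.3
eef_pos: [0.4851, -0.1749, 0.2408]
ee_rot: [3.142, 0.0, -2.243]
force: [-0.2, -0.3, -0.3]
width: 0.0875
gripper_force: 0.0
```

Request:
move_arm --rows "0 0 3.6 0.0245 -0.017 0 0.0876; 0 0 3.6 0.0234 -0.0185 0 0.0876; 0 0 3.6 0.0222 -0.02 0 0.0876; 0 0 3.6 0.021 -0.021 0 0.0876; 0 0 0 0 0 0 0.0876"

```text
t: 3.92
eef_pos: [0.4771, -0.2943, 0.2403]
ee_rot: [3.141, -0.0, -2.495]
force: [-0.5, 0.0, 0.6]
width: 0.0877
gripper_force: 0.0
```

Run:
```python
from rect import *
grab("wrist"); r=grab("wrist"); st(); print(np.degrees(arm.get_state()["q"]).round(1)); pickle.dump(r,open("wk.pkl","wb"))
p,d,P,K,W=r
near=np.hypot(P[...,0]-.475,P[...,1]+.295)<.06
top=near&(abs(P[...,2]-.128)<.005)&(p.max(2)<80)
Q=P[top]; print(cv2.minAreaRect((Q[:,:2]*1000).astype(np.float32)),Q.mean(0),np.percentile(Q[:,2],[5,50,95]))
st_=near&(abs(P[...,2]-.055)<.004); Q=P[st_]; print(len(Q),cv2.minAreaRect((Q[:,:2]*1000).astype(np.float32)))
a=[rectify(r,(.475,-.295),z,half=60,s=3.3) if 0 else rectify(r,(.475,-.295),z,half=50,s=4) for z in (.128,.055)]
for b in a:
    for k in range(0,400,40): cv2.line(b,(k,0),(k,14 if k==200 else 6),(0,255,255)); cv2.line(b,(0,k),(14 if k==200 else 6,k),(0,255,255))
cv2.imwrite("pics/rk.png",np.hstack(a))
```

```text
t 4.03 pos [ 0.4773 -0.2931  0.2405] rot [ 1.7997e+02 -1.0000e-02 -1.4283e+02] q6 -41.3 F [0.   0.32 0.44] M [ 0.123 -0.166 -0.03 ] w 0.0878
[-11.5   8.6 -11.2  -0.  -70.2 -41.3]
((474.3191833496094, -297.1614685058594), (88.62744140625, 17.96535873413086), 35.32741165161133) [ 0.47227723 -0.29852633  0.12747209] [0.12512561 0.12764662 0.12894224]
2704 ((474.96954345703125, -296.7356872558594), (70.45817565917969, 70.1231689453125), 2.5987706184387207)
```

View pics/rk.png

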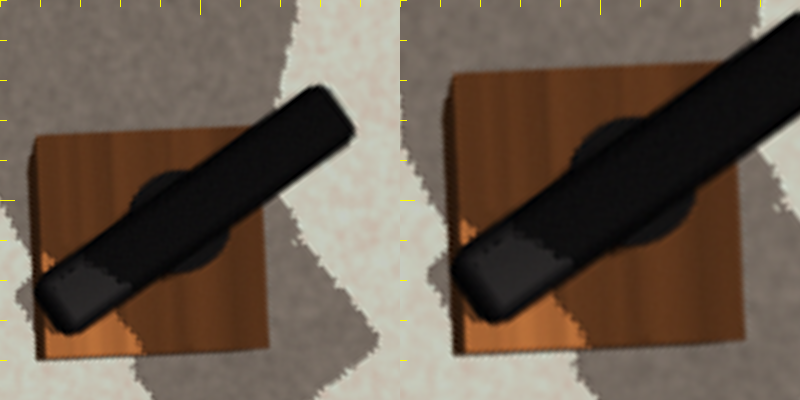

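The handle is centred at (0.4745, -0.297) at 35.3° and lies centred over the stand. A round dark collar shows under the handle at left-image (180,220). I check its height so the fingertips clear it.

Run:
```python
from h import *
P=pickle.load(open("wk.pkl","rb"))[2].reshape(-1,3)
f=np.radians(35.3); e=np.array([np.cos(f),np.sin(f)]); q=P[:,:2]-[.4745,-.297]; a=q@e; b=q@[-e[1],e[0]]
for lo,hi in [(9.5,11),(11,12.5),(12.5,14),(14,16)]:
  for sg in (1,-1):
    m=(abs(a)<.02)&(sg*b*1000>lo)&(sg*b*1000<hi)&(P[:,2]>.058); print(lo,sg,m.sum(),np.percentile(P[m,2],[5,50,95]).round(4) if m.sum() else "")
plan(.4745,-.297,.113,-144.7,6,.06)
```

```text
9.5 1 139 [0.1017 0.3513 0.3616]
9.5 -1 197 [0.1018 0.3626 0.3721]
11 1 132 [0.1017 0.3515 0.3648]
11 -1 208 [0.1019 0.363  0.3723]
12.5 1 117 [0.1022 0.3517 0.3644]
12.5 -1 219 [0.1018 0.3637 0.3722]
14 1 126 [0.3498 0.352  0.3542]
14 -1 262 [0.3561 0.364  0.3725]
0.01 -0 0.31 0.0008 -0.0002 0.0212 0.06; 0.01 -0 0.31 0.0008 -0.0003 0.0212 0.06; 0.01 -0 0.31 0.0007 -0.0003 0.0212 0.06; 0.01 -0 0.31 0.0007 -0.0003 0.0212 0.06; 0.01 -0 0.31 0.0007 -0.0003 0.0212 0.06; 0.01 -0 0.31 0.0007 -0.0003 0.0212 0.06
```

Request:
move_arm --rows "0 0 0.3 0.0008 -0.0003 0.0212 0.06; 0 0 0.3 0.0008 -0.0003 0.0212 0.06; 0 0 0.3 0.0007 -0.0003 0.0212 0.06; 0 0 0.3 0.0007 -0.0003 0.0212 0.06; 0 0 0.3 0.0007 -0.0003 0.0212 0.06; 0 0 0.3 0.0007 -0.0003 0.0212 0.06; 0 0 0 0 0 0 0.06; 0 0 0 0 0 0 0.06" --squeeze 35

```text
t: 5.03
eef_pos: [0.4756, -0.2974, 0.1145]
ee_rot: [-3.141, 0.0, -2.524]
force: [0.4, -1.2, 1.0]
width: 0.0598
gripper_force: 0.0
```

Request:
move_arm --rows "0 0 0 0 0 0 0.04; 0 0 0 0 0 0 0.03; 0 0 0 0 0 0 0.02; 0 0 0 0 0 0 0.01; 0 0 0 0 0 0 0.01; 0 0 0 0 0 0 0.01; 0 0 0 0 0 0 0.01"

```text
t: 5.9
eef_pos: [0.4748, -0.2979, 0.1136]
ee_rot: [3.142, -0.0, -2.525]
force: [0.4, 1.0, -0.7]
width: 0.0104
gripper_force: 0.0
```

Run:
```python
from h import *
st()
s,T=pose(); p=T[:3,3]; plan(p[0],p[1],p[2]+.07,np.degrees(s["ee_rot"][2]),5,.01)
```

```text
t 5.9 pos [ 0.4748 -0.2979  0.1136] rot [ 180.     -0.   -144.68] q6 -42.6 F [ 0.39  0.98 -0.71] M [ 0.087 -0.09  -0.011] w 0.0104
0 -0 -0 0 0 -0.014 0.01; 0 -0 -0 0 0 -0.014 0.01; 0 -0 -0 0 0 -0.014 0.01; 0 -0 -0 0 0 -0.014 0.01; 0 -0 -0 0 0 -0.014 0.01
```

Run:
```python
from h import *
r=grab("scene"); w=grab("wrist"); st(); pickle.dump((r,w),open("g.pkl","wb"))
a=cv2.resize(r[0][130:280,160:310],(450,450)); b=cv2.resize(w[0][150:480,160:400],(327,450))
cv2.imwrite("pics/g.png",np.hstack([a,b])); print(arm.finger_overhang)
```

```text
t 6.0 pos [ 0.4749 -0.2979  0.1136] rot [ 180.      0.   -144.68] q6 -42.6 F [ 0.15 -0.08 -0.74] M [ 0.117 -0.16   0.008] w 0.0101
0.008
```

View pics/g.png

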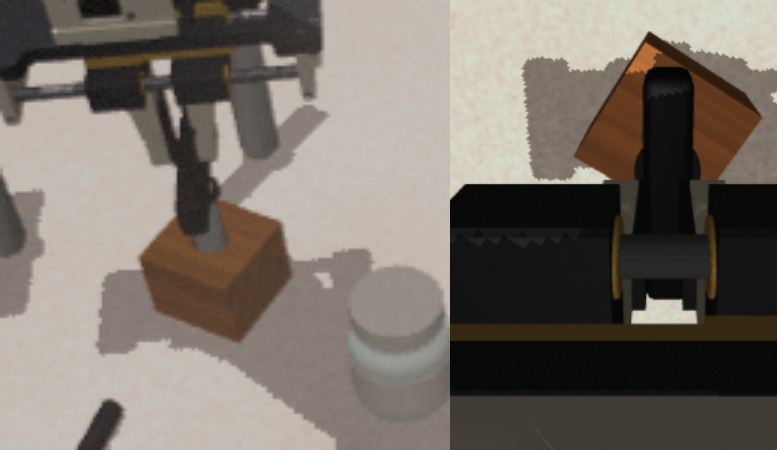

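The scene crop and wrist crop show the fingers straddling the handle with the tips about a handle's thickness apart, yet the reading says 10 mm and no force. I command them fully closed to see.

Request:
move_arm --rows "0 0 0 0 0 0 0; 0 0 0 0 0 0 0; 0 0 0 0 0 0 0; 0 0 0 0 0 0 0" --squeeze 35

```text
t: 6.5
eef_pos: [0.4749, -0.2978, 0.1136]
ee_rot: [-3.142, -0.0, -2.525]
force: [-0.1, 0.3, 0.5]
width: 0.0005
gripper_force: 0.0
```

Run:
```python
from h import *
w=grab("wrist"); st(); pickle.dump(w,open("g2.pkl","wb"))
for n,pk in (("10mm",pickle.load(open("g.pkl","rb"))[1]),("now",w)):
    p,d,P=pk[:3]
    s,T=pose(); Q=(P.reshape(-1,3)-T[:3,3])@T[:3,:3]   # tool coords
    for z0,z1 in [(-.03,-.02),(-.02,-.01),(-.01,0),(0,.008)]:
        m=(Q[:,2]>z0)&(Q[:,2]<z1)&(abs(Q[:,1])<.05)&(abs(Q[:,0])<.06)
        h=np.histogram(Q[m,1]*1000,bins=np.arange(-30,31,3))[0]; print(n,z0,h)
```

```text
t 6.55 pos [ 0.4749 -0.2978  0.1136] rot [ 180.      0.   -144.68] q6 -42.6 F [-0.6  -0.2   0.42] M [ 0.115 -0.159  0.007] w 0.0004
10mm -0.03 [ 0  0  2 19 23 46 51 57  8  0  0 32 58 44 38 20 14  0  0  0]
10mm -0.02 [  0   0   0   0   0   0   0 328 788 788 815 726 459 113   0   0   0   0
   0   0]
10mm -0.01 [ 0  0  0  0  0  0  0 17 24 22 22 22 22  9  0  0  0  0  0  0]
10mm 0 [ 0  0  0  0  0  0  0  6 14 17 17 18 11  2  0  0  0  0  0  0]
now -0.03 [ 0  0  0  0 10 19 20 30 51 34 62 35 22 19 18  3  0  0  0  0]
now -0.02 [  0   0   0   0   0   0   0 294 484 571 495 492 443 112   0   0   0   0
   0   0]
now -0.01 [ 0  0  0  0  0  0  0 13 20 23 21 23 23  9  0  0  0  0  0  0]
now 0 [ 0  0  0  0  0  0  0  6 16 17 17 17 12  1  0  0  0  0  0  0]
```

Run:
```python
from h import *
# open fingers, start picture: tool coords of finger points
def prof(pk,T,l,ylo,yhi):
    Q=(pk[2].reshape(-1,3)-T[:3,3])@T[:3,:3]
    m=(abs(Q[:,1])>ylo)&(abs(Q[:,1])<yhi)&(abs(Q[:,0])<.03)&(Q[:,2]>-.12)&(Q[:,2]<.03)
    q=Q[m]*1000; print(l,len(q)); 
    for a in range(-100,20,10):
        k=(q[:,2]>=a)&(q[:,2]<a+10); 
        if k.sum(): print("  z",a,k.sum(),"x",q[k,0].min().round(),q[k,0].max().round(),"|y|",abs(q[k,1]).min().round(1),abs(q[k,1]).max().round(1))
T=np.eye(4); T[:3,3]=[.1550,.6566,.208]; T[:3,:3]=R.from_euler('xyz',[3.1404,0,-.2319]).as_matrix()
prof(pickle.load(open("wrist.pkl","rb")),T,"wrist open",.03,.07)
s,T=pose()
g=pickle.load(open("g.pkl","rb"))
prof(g[1],T,"wrist 10mm",.0,.03); prof(g[0],T,"scene 10mm",.0,.04)
```

```text
wrist open 28322
  z -100 1914 x -26.0 30.0 |y| 30.0 48.8
  z -90 1401 x -29.0 30.0 |y| 46.6 49.6
  z -80 1051 x -11.0 11.0 |y| 46.7 48.6
  z -70 1092 x -11.0 13.0 |y| 43.0 60.0
  z -60 1361 x -9.0 13.0 |y| 43.2 63.2
  z -50 1094 x 2.0 13.0 |y| 43.1 61.9
  z -40 1211 x -4.0 13.0 |y| 43.1 60.0
  z -30 942 x -8.0 13.0 |y| 43.1 60.3
  z -20 123 x -10.0 11.0 |y| 43.3 47.5
wrist 10mm 21674
  z -100 381 x 9.0 30.0 |y| 0.0 9.5
  z -90 186 x -1.0 14.0 |y| 8.1 9.6
  z -80 175 x -8.0 9.0 |y| 8.1 9.5
  z -70 577 x -12.0 3.0 |y| 4.5 9.5
  z -60 342 x -11.0 11.0 |y| 4.5 12.2
  z -50 364 x 3.0 11.0 |y| 4.5 13.8
  z -40 562 x -4.0 11.0 |y| 4.5 14.5
  z -30 412 x 7.0 11.0 |y| 4.6 21.2
  z -20 2508 x -16.0 30.0 |y| 0.2 9.9
  z -10 6 x 6.0 30.0 |y| 8.1 9.9
  z 0 2 x -3.0 4.0 |y| 10.4 12.2
  z 10 231 x -6.0 9.0 |y| 9.3 14.6
scene 10mm 1087
  z -100 8 x -30.0 -3.0 |y| 2.8 7.7
  z -90 12 x -17.0 10.0 |y| 7.2 8.4
  z -80 14 x -15.0 8.0 |y| 7.1 10.5
  z -70 81 x -16.0 7.0 |y| 3.6 27.2
  z -60 100 x -16.0 8.0 |y| 3.4 26.1
  z -50 86 x -15.0 5.0 |y| 3.3 24.1
  z -40 91 x -16.0 7.0 |y| 3.3 22.6
  z -30 77 x -15.0 9.0 |y| 3.4 22.5
  z -20 135 x -30.0 29.0 |y| 0.2 20.7
  z -10 20 x -30.0 5.0 |y| 11.4 12.2
  z 0 7 x -26.0 16.0 |y| 11.5 13.7
  z 10 23 x -13.0 6.0 |y| 10.9 16.9
```

Run:
```python
from h import *
pk=pickle.load(open("wrist.pkl","rb"))
T=np.eye(4); T[:3,3]=[.1550,.6566,.208]; T[:3,:3]=R.from_euler('xyz',[3.1404,0,-.2319]).as_matrix()
Q=(pk[2].reshape(-1,3)-T[:3,3])@T[:3,:3]*1000
m=(abs(Q[:,1])>40)&(abs(Q[:,1])<65)&(abs(Q[:,0])<16)&(Q[:,2]>-40)&(Q[:,2]<60)
print(np.histogram(Q[m,2],bins=np.arange(-40,62,2)))
s,T=pose(); g=pickle.load(open("g2.pkl","rb")); Q=(g[2].reshape(-1,3)-T[:3,3])@T[:3,:3]*1000
m=(abs(Q[:,1])<25)&(abs(Q[:,0])<13)&(Q[:,2]>-32)&(Q[:,2]<0); print(np.histogram(Q[m,2],bins=np.arange(-32,1,1)))
```

```text
(array([270, 269, 237, 219, 216, 216, 212, 212, 186, 116, 102,  21,   0,
         0,   0,   0,   0,   0,   0,   0,   0,   0,   0,   0,   0,   0,
         0,   0,   0,   0,   0,   0,   0,   0,   0,   0,   0,   0,   0,
         0,   0,   0,   0,   0,   0,   0,   0,   0,   0,   0]), array([-40, -38, -36, -34, -32, -30, -28, -26, -24, -22, -20, -18, -16,
       -14, -12, -10,  -8,  -6,  -4,  -2,   0,   2,   4,   6,   8,  10,
        12,  14,  16,  18,  20,  22,  24,  26,  28,  30,  32,  34,  36,
        38,  40,  42,  44,  46,  48,  50,  52,  54,  56,  58,  60]))
(array([ 28,  25,  27,  26,  22,  31,  43,  51,  51,  43,  20,   9,  10,
        12,   8,   1,  73, 211, 138,  38,  19,  15,   1,   0,   0,   0,
         0,   0,   0,   0,   0,   0]), array([-32, -31, -30, -29, -28, -27, -26, -25, -24, -23, -22, -21, -20,
       -19, -18, -17, -16, -15, -14, -13, -12, -11, -10,  -9,  -8,  -7,
        -6,  -5,  -4,  -3,  -2,  -1,   0]))
```

The depth pictures from both cameras show the fingertips ending about 17.5 mm behind the reported TCP, not 8 mm ahead. So they closed just above the handle, touching nothing. I open, go 26 mm lower (tips at about 0.105) and close.

Request:
move_arm --rows "0 0 0 0 0 0 0.06; 0 0 0 0 0 0 0.06; 0 0 0 0 0 0 0.06; 0 0 0 0 0 0 0.06; 0 0 0 0 0 0 0.06; 0 0 0 0 0 0 0.06"

```text
t: 7.3
eef_pos: [0.4749, -0.2979, 0.1136]
ee_rot: [3.142, 0.0, -2.525]
force: [0.3, -0.8, 0.0]
width: 0.055
gripper_force: 0.0
```

Request:
move_arm --rows "0 0 0 0 0 0.006 0.06; 0 0 0 0 0 0.006 0.06; 0 0 0 0 0 0.005 0.06; 0 0 0 0 0 0.005 0.06; 0 0 0 0 0 0.004 0.06; 0 0 0 0 0 0 0.06"

```text
t: 8.05
eef_pos: [0.4747, -0.2978, 0.0872]
ee_rot: [3.141, -0.0, -2.525]
force: [-0.7, -1.1, -0.4]
width: 0.0599
gripper_force: 0.0
```

Request:
move_arm --rows "0 0 0 0 0 0 0.04; 0 0 0 0 0 0 0.03; 0 0 0 0 0 0 0.02; 0 0 0 0 0 0 0.01; 0 0 0 0 0 0 0.008; 0 0 0 0 0 0 0.008" --squeeze 35

```text
t: 8.8
eef_pos: [0.4749, -0.2979, 0.0876]
ee_rot: [-3.142, 0.0, -2.525]
force: [0.9, 0.0, -0.1]
width: 0.0175
gripper_force: 35.0
```

```bash
python3 -c "
from h import *
st()"
```

```text
t 8.8 pos [ 0.4749 -0.2979  0.0876] rot [-180.      0.   -144.68] q6 -42.6 F [ 0.86  0.03 -0.12] M [-0.01  -0.181  0.014] w 0.0175
```

Gripped: 17.5 mm wide at 35 N. Lift the key out of the stand.

Request:
move_arm --rows "0 0 0 0 0 -0.004 0.008; 0 0 0 0 0 -0.008 0.008; 0 0 0 0 0 -0.016 0.008; 0 0 0 0 0 -0.02 0.008; 0 0 0 0 0 -0.02 0.008; 0 0 0 0 0 -0.02 0.008; 0 0 0 0 0 -0.02 0.008; 0 0 0 0 0 -0.02 0.008"

```text
t: 9.8
eef_pos: [0.4748, -0.2979, 0.2175]
ee_rot: [-3.141, 0.001, -2.525]
force: [0.5, 0.1, -2.6]
width: 0.0174
gripper_force: 34.9
```

Run:
```python
from h import *
st(); plan(.5146,.0529,.215,-112,14,.008)
```

```text
t 9.8 pos [ 0.4748 -0.2979  0.2175] rot [-1.7995e+02  4.0000e-02 -1.4468e+02] q6 -42.6 F [ 0.5   0.13 -2.65] M [ 0.077 -0.136 -0.043] w 0.0174
-0 0 -2.33 -0.0168 0.0188 0.0002 0.008; -0 0 -2.33 -0.0176 0.0181 0.0002 0.008; -0 0 -2.33 -0.0183 0.0174 0.0002 0.008; -0 0 -2.33 -0.019 0.0166 0.0002 0.008; -0 0 -2.33 -0.0196 0.0158 0.0002 0.008; -0 0 -2.33 -0.0203 0.015 0.0002 0.008; -0 0 -2.33 -0.0209 0.0142 0.0002 0.008; -0 0 -2.33 -0.0214 0.0133 0.0002 0.008
-0 0 -2.33 -0.0219 0.0124 0.0002 0.008; -0 0 -2.33 -0.0224 0.0115 0.0002 0.008; -0 0 -2.33 -0.0229 0.0106 0.0002 0.008; -0 0 -2.33 -0.0233 0.0097 0.0002 0.008; -0 0 -2.33 -0.0237 0.0087 0.0002 0.008; -0 0 -2.33 -0.024 0.0077 0.0002 0.008
```

Request:
move_arm --rows "0 0 -2.33 -0.0168 0.0188 0 0.008; 0 0 -2.33 -0.0176 0.0181 0 0.008; 0 0 -2.33 -0.0183 0.0174 0 0.008; 0 0 -2.33 -0.019 0.0166 0 0.008; 0 0 -2.33 -0.0196 0.0158 0 0.008; 0 0 -2.33 -0.0203 0.015 0 0.008; 0 0 -2.33 -0.0209 0.0142 0 0.008; 0 0 -2.33 -0.0214 0.0133 0 0.008"

```text
t: 10.8
eef_pos: [0.4978, -0.0965, 0.2168]
ee_rot: [-3.141, 0.001, -2.198]
force: [-0.3, -0.0, -2.4]
width: 0.0177
gripper_force: 34.9
```

Request:
move_arm --rows "0 0 -2.33 -0.0219 0.0124 0 0.008; 0 0 -2.33 -0.0224 0.0115 0 0.008; 0 0 -2.33 -0.0229 0.0106 0 0.008; 0 0 -2.33 -0.0233 0.0097 0 0.008; 0 0 -2.33 -0.0237 0.0087 0 0.008; 0 0 -2.33 -0.024 0.0077 0 0.008; 0 0 0 0 0 0 0.008; 0 0 0 0 0 0 0.008"

```text
t: 11.8
eef_pos: [0.5148, 0.0528, 0.2162]
ee_rot: [-3.141, 0.0, -1.956]
force: [-0.4, 0.5, -2.7]
width: 0.0177
gripper_force: 34.9
```

Run:
```python
from h import *
st(); r=grab("scene"); q=grab("side"); s,T=pose(); pickle.dump((r,q,T),open("c.pkl","wb")); c=T[:3,3]
for n,g in (("scene",r),("side",q)):
    p,d,P=g[:3]; Q=(P.reshape(-1,3)-c)*1000
    for a,b in [(-74,-66),(-64,-56),(-54,-46),(-44,-38)]:
        m=(np.hypot(Q[:,0],Q[:,1])<25)&(Q[:,2]>a)&(Q[:,2]<b); 
        if m.sum()>3: print(n,a,m.sum(),"ctr",np.round((Q[m,:2].min(0)+Q[m,:2].max(0))/2,1),"mean",Q[m,:2].mean(0).round(1))
    m=(np.hypot(Q[:,0],Q[:,1])<25)&(Q[:,2]>-110)&(Q[:,2]<-40); print(n,"lowest",Q[m,2].min())
a=r[0]; cv2.imwrite("pics/carry.png",np.hstack([cv2.resize(a[190:340,290:440],(400,400)),cv2.resize(q[0][130:260,220:350],(400,400))]))
```

```text
t 11.8 pos [0.5148 0.0528 0.2162] rot [-1.7998e+02  2.0000e-02 -1.1206e+02] q6 -49.7 F [-0.39  0.5  -2.7 ] M [ 0.066 -0.106  0.046] w 0.0177
scene -74 27 ctr [3.4 3.5] mean [6.7 5.3]
scene -64 45 ctr [5.2 3.6] mean [7.9 4.4]
scene -54 43 ctr [3.  3.6] mean [7.3 5.3]
scene -44 30 ctr [3.3 3.8] mean [7.9 4.1]
scene lowest -72.90441217110863
side -74 13 ctr [-4.1 -4.6] mean [-4.7 -6.3]
side -64 24 ctr [-4.3 -4.9] mean [-5.8 -6.5]
side -54 25 ctr [-4.1 -4.7] mean [-5.1 -6.9]
side -44 19 ctr [-4.1 -5.6] mean [-5.6 -6. ]
side lowest -73.96047399492309
```

View pics/carry.png

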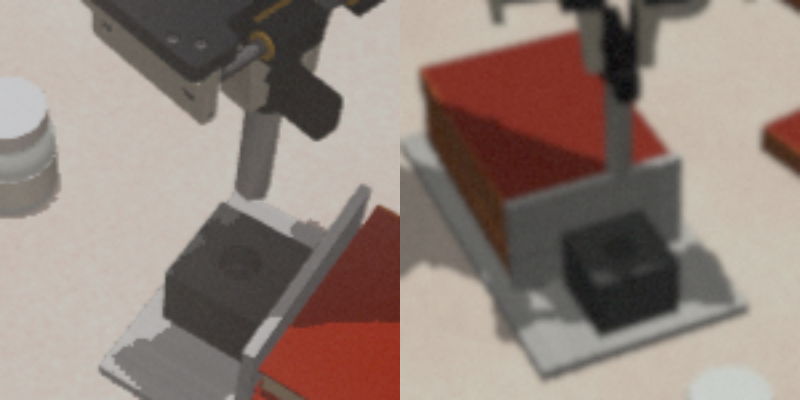

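The carried key hangs vertically: the shaft in the left half is at (258,150), over the hole at (240,262) in perspective. The books and fence look undisturbed. I descend to just above the mouth, then in small steps.

Request:
move_arm --rows "0 0 0 0 0 0.018 0.008; 0 0 0 0 0 0.018 0.008; 0 0 0 0 0 0.018 0.008; 0 0 0 0 0 0.012 0.008; 0 0 0 0 0 0 0.008; 0 0 0 0 0 0 0.008"

```text
t: 12.65
eef_pos: [0.5155, 0.0529, 0.1502]
ee_rot: [-3.141, 0.0, -1.956]
force: [-0.1, 0.3, -2.8]
width: 0.0175
gripper_force: 34.9
```

Request:
move_arm --rows "0 0 0 0 0 0.003 0.008; 0 0 0 0 0 0.003 0.008; 0 0 0 0 0 0.003 0.008; 0 0 0 0 0 0.003 0.008; 0 0 0 0 0 0 0.008"

```text
t: 13.28
eef_pos: [0.5148, 0.0529, 0.1372]
ee_rot: [3.141, -0.0, -1.956]
force: [0.1, -0.0, -1.8]
width: 0.0182
gripper_force: 34.9
```

```bash
python3 -c "
from h import *
st()"
```

```text
t 13.28 pos [0.5148 0.0529 0.1372] rot [ 1.7997e+02 -3.0000e-02 -1.1206e+02] q6 -49.7 F [ 0.06 -0.01 -1.8 ] M [ 0.089 -0.044 -0.053] w 0.0182
```

Request:
move_arm --rows "0 0 0 0 0 0.003 0.008; 0 0 0 0 0 0.003 0.008; 0 0 0 0 0 0.003 0.008; 0 0 0 0 0 0.003 0.008; 0 0 0 0 0 0 0.008"

```text
t: 13.9
eef_pos: [0.5148, 0.0529, 0.1252]
ee_rot: [3.141, -0.0, -1.956]
force: [0.7, 0.0, -2.3]
width: 0.0178
gripper_force: 34.9
```

Request:
move_arm --rows "0 0 0 0 0 0.002 0.008; 0 0 0 0 0 0.002 0.008; 0 0 0 0 0 0.002 0.008; 0 0 0 0 0 0 0.008"

```text
t: 14.4
eef_pos: [0.5148, 0.0529, 0.1193]
ee_rot: [3.141, -0.0, -1.956]
force: [1.0, 0.5, -2.8]
width: 0.0179
gripper_force: 34.9
```

```bash
python3 -c "
from h import *
st()"
```

```text
t 14.4 pos [0.5148 0.0529 0.1193] rot [ 1.7998e+02 -2.0000e-02 -1.1206e+02] q6 -49.7 F [ 0.96  0.47 -2.83] M [ 0.081 -0.044 -0.018] w 0.0179
```

Request:
move_arm --rows "0 0 0 0 0 0.001 0.008; 0 0 0 0 0 0.001 0.008; 0 0 0 0 0 0.001 0.008; 0 0 0 0 0 0 0.008"

```text
t: 14.9
eef_pos: [0.5149, 0.0529, 0.1165]
ee_rot: [3.141, -0.0, -1.956]
force: [1.3, 0.3, -2.3]
width: 0.0178
gripper_force: 34.9
```

Request:
move_arm --rows "0 0 0 0 0 0.001 0.008; 0 0 0 0 0 0.001 0.008; 0 0 0 0 0 0 0.008"

```text
t: 15.28
eef_pos: [0.5149, 0.0529, 0.1144]
ee_rot: [3.141, -0.0, -1.956]
force: [1.3, -0.4, -2.9]
width: 0.0174
gripper_force: 34.9
```

```bash
python3 -c "
from h import *
st()"
```

```text
t 15.28 pos [0.5149 0.0529 0.1144] rot [ 1.7999e+02 -1.0000e-02 -1.1206e+02] q6 -49.7 F [ 1.29 -0.44 -2.87] M [ 0.06  -0.059  0.023] w 0.0174
```

Tip now about 27 mm down with no push back, so the cone is in the socket. A little more.

Request:
move_arm --rows "0 0 0 0 0 0.001 0.008; 0 0 0 0 0 0 0.008"

```text
t: 15.52
eef_pos: [0.5149, 0.0529, 0.1135]
ee_rot: [3.141, -0.0, -1.956]
force: [0.8, -0.1, -3.3]
width: 0.0177
gripper_force: 34.9
```

Request:
move_arm --rows "0 0 0 0 0 0.0006 0.008; 0 0 0 0 0 0 0.008"

```text
t: 15.78
eef_pos: [0.515, 0.053, 0.113]
ee_rot: [-3.142, 0.0, -1.956]
force: [0.1, 0.9, -2.0]
width: 0.0177
gripper_force: 34.9
```

```bash
python3 -c "
from h import *
st()"
```

```text
t 15.78 pos [0.515 0.053 0.113] rot [-180.      0.   -112.06] q6 -49.7 F [ 0.12  0.89 -2.05] M [ 0.071 -0.014  0.019] w 0.0177
```

Request:
move_arm --rows "0 0 0 0 0 0.0005 0.008; 0 0 0 0 0 0 0.008; 0 0 0 0 0 0 0.008"

```text
t: 16.15
eef_pos: [0.5151, 0.053, 0.1127]
ee_rot: [-3.141, 0.0, -1.956]
force: [-1.9, -0.6, 0.7]
width: 0.0175
gripper_force: 35.0
```

Request:
move_arm --rows "0 0 0 0 0 0.0005 0.008; 0 0 0 0 0 0 0.008; 0 0 0 0 0 0 0.008"

```text
t: 16.52
eef_pos: [0.5152, 0.053, 0.1122]
ee_rot: [-3.141, 0.0, -1.956]
force: [-1.0, -0.1, 5.1]
width: 0.018
gripper_force: 35.0
```

```bash
python3 -c "
from h import *
st()"
```

```text
t 16.52 pos [0.5152 0.053  0.1122] rot [-1.7997e+02  2.0000e-02 -1.1205e+02] q6 -49.7 F [-1.   -0.07  5.12] M [0.108 0.473 0.04 ] w 0.018
```

Contact with the screw head, about 8 N net press. I turn clockwise, feeling for the drop.

Request:
move_arm --rows "0 0 1 0 0 0 0.008; 0 0 1 0 0 0 0.008; 0 0 1 0 0 0 0.008; 0 0 1 0 0 0 0.008; 0 0 0 0 0 0 0.008"

```text
t: 17.15
eef_pos: [0.5146, 0.0528, 0.1115]
ee_rot: [3.141, -0.001, -2.026]
force: [0.5, -1.3, -3.3]
width: 0.0179
gripper_force: 34.9
```

Request:
move_arm --rows "0 0 1 0 0 0 0.008; 0 0 1 0 0 0 0.008; 0 0 1 0 0 0 0.008; 0 0 0 0 0 0 0.008"

```text
t: 17.65
eef_pos: [0.5149, 0.0529, 0.1119]
ee_rot: [3.141, -0.0, -2.078]
force: [-1.0, -0.2, -2.2]
width: 0.0176
gripper_force: 34.9
```

```bash
python3 -c "
from h import *
st()"
```

```text
t 17.65 pos [0.5149 0.0529 0.1119] rot [ 179.99   -0.   -119.08] q6 -56.7 F [-0.97 -0.21 -2.17] M [-0.25   0.142  0.005] w 0.0176
```

The press dropped away: the hexagon has found the socket. I turn 2° more to the middle of the play and lower gently.

Request:
move_arm --rows "0 0 1 0 0 0 0.008; 0 0 1 0 0 0 0.008; 0 0 0 0 0 0.001 0.008; 0 0 0 0 0 0.001 0.008; 0 0 0 0 0 0 0.008"

```text
t: 18.27
eef_pos: [0.515, 0.0529, 0.1099]
ee_rot: [3.142, -0.0, -2.113]
force: [-0.4, -1.4, -3.1]
width: 0.0176
gripper_force: 34.9
```

Request:
move_arm --rows "0 0 0 0 0 0.001 0.008; 0 0 0 0 0 0.001 0.008; 0 0 0 0 0 0 0.008"

```text
t: 18.65
eef_pos: [0.5149, 0.0529, 0.1078]
ee_rot: [3.141, -0.0, -2.113]
force: [-0.7, -1.4, -2.8]
width: 0.018
gripper_force: 34.9
```

```bash
python3 -c "
from h import *
st()"
```

```text
t 18.65 pos [0.5149 0.0529 0.1078] rot [ 1.7999e+02 -1.0000e-02 -1.2106e+02] q6 -58.7 F [-0.74 -1.38 -2.8 ] M [-0.224  0.134 -0.003] w 0.018
```

Request:
move_arm --rows "0 0 0 0 0 0.001 0.008; 0 0 0 0 0 0.001 0.008; 0 0 0 0 0 0 0.008"

```text
t: 19.02
eef_pos: [0.5149, 0.0529, 0.1059]
ee_rot: [3.142, -0.0, -2.113]
force: [-0.6, -0.8, -3.7]
width: 0.0177
gripper_force: 34.9
```

Request:
move_arm --rows "0 0 0 0 0 0.0006 0.008; 0 0 0 0 0 0 0.008"

```text
t: 19.27
eef_pos: [0.515, 0.053, 0.1053]
ee_rot: [-3.142, -0.0, -2.113]
force: [-0.7, -1.6, -3.0]
width: 0.0179
gripper_force: 34.9
```

```bash
python3 -c "
from h import *
st()"
```

```text
t 19.27 pos [0.515  0.053  0.1053] rot [-180.     -0.   -121.06] q6 -58.7 F [-0.72 -1.65 -3.05] M [-0.298  0.183  0.014] w 0.0179
```

Request:
move_arm --rows "0 0 0 0 0 0.0005 0.008; 0 0 0 0 0 0 0.008"

```text
t: 19.52
eef_pos: [0.515, 0.053, 0.105]
ee_rot: [-3.141, 0.0, -2.113]
force: [-1.5, -1.1, 0.2]
width: 0.0178
gripper_force: 35.0
```

Request:
move_arm --rows "0 0 0 0 0 0.0005 0.008; 0 0 0 0 0 0 0.008"

```text
t: 19.77
eef_pos: [0.5152, 0.053, 0.105]
ee_rot: [-3.141, 0.0, -2.113]
force: [-2.9, -1.1, 4.9]
width: 0.0178
gripper_force: 35.0
```

```bash
python3 -c "
from h import *
st()"
```

```text
t 19.77 pos [0.5152 0.053  0.105 ] rot [-1.7997e+02  3.0000e-02 -1.2105e+02] q6 -58.7 F [-2.94 -1.12  4.94] M [-1.69e-01  1.09e+00  1.00e-03] w 0.0178
```

Home: bottom felt at TCP z 0.105, about 8 mm below the held-up position. I ease the press and turn clockwise.

Request:
move_arm --rows "0 0 0 0 0 -0.0005 0.008; 0 0 2 0 0 0 0.008; 0 0 2 0 0 0 0.008; 0 0 2 0 0 0 0.008; 0 0 2 0 0 0 0.008; 0 0 0 0 0 0 0.008"

```text
t: 20.52
eef_pos: [0.515, 0.0528, 0.105]
ee_rot: [-3.141, -0.0, -2.253]
force: [-2.6, 0.1, 5.0]
width: 0.0179
gripper_force: 35.0
```

```bash
python3 -c "
from h import *
st()"
```

```text
t 20.52 pos [0.515  0.0528 0.105 ] rot [-1.7999e+02 -1.0000e-02 -1.2910e+02] q6 -66.7 F [-2.64  0.14  5.02] M [-0.633  0.858  0.066] w 0.0179
```

Request:
move_arm --rows "0 0 2 0 0 0 0.008; 0 0 2 0 0 0 0.008; 0 0 2 0 0 0 0.008; 0 0 2 0 0 0 0.008; 0 0 0 0 0 0 0.008"

```text
t: 21.15
eef_pos: [0.5149, 0.0528, 0.1049]
ee_rot: [-3.141, -0.0, -2.394]
force: [-2.8, -2.8, 5.5]
width: 0.018
gripper_force: 35.0
```

```bash
python3 -c "
from h import *
st()"
```

```text
t 21.15 pos [0.5149 0.0528 0.1049] rot [-1.7999e+02 -2.0000e-02 -1.3716e+02] q6 -74.8 F [-2.79 -2.76  5.54] M [-1.036  0.857  0.08 ] w 0.018
```

Request:
move_arm --rows "0 0 2 0 0 -0.0005 0.008; 0 0 2 0 0 0 0.008; 0 0 2 0 0 0 0.008; 0 0 2 0 0 0 0.008; 0 0 0 0 0 0 0.008"

```text
t: 21.78
eef_pos: [0.5147, 0.0528, 0.1051]
ee_rot: [3.141, -0.001, -2.533]
force: [-0.9, -2.8, -1.6]
width: 0.0181
gripper_force: 35.0
```

```bash
python3 -c "
from h import *
st()"
```

```text
t 21.77 pos [0.5147 0.0528 0.1051] rot [ 1.7999e+02 -4.0000e-02 -1.4511e+02] q6 -82.7 F [-0.93 -2.77 -1.6 ] M [-1.521  0.109  0.089] w 0.0181
```

Request:
move_arm --rows "0 0 2 0 0 0 0.008; 0 0 2 0 0 0 0.008; 0 0 2 0 0 0 0.008; 0 0 2 0 0 0 0.008; 0 0 0 0 0 0 0.008"

```text
t: 22.4
eef_pos: [0.5147, 0.0529, 0.1052]
ee_rot: [3.141, -0.001, -2.672]
force: [-0.9, -3.4, -4.2]
width: 0.0182
gripper_force: 35.0
```

```bash
python3 -c "
from h import *
st()"
```

```text
t 22.4 pos [0.5147 0.0529 0.1052] rot [ 1.7999e+02 -3.0000e-02 -1.5311e+02] q6 -90.7 F [-0.86 -3.41 -4.15] M [-1.558  0.245  0.017] w 0.0182
```

Request:
move_arm --rows "0 0 1.5 0 0 0 0.008; 0 0 1.5 0 0 0 0.008; 0 0 0 0 0 0 0.008"

```text
t: 22.78
eef_pos: [0.5147, 0.0529, 0.1052]
ee_rot: [3.142, -0.0, -2.724]
force: [-1.7, -3.8, -7.0]
width: 0.0176
gripper_force: 35.0
```

```bash
python3 -c "
from h import *
st()"
```

```text
t 22.77 pos [0.5147 0.0529 0.1052] rot [ 1.7999e+02 -3.0000e-02 -1.5610e+02] q6 -93.7 F [-1.72 -3.82 -6.98] M [-1.682  0.322  0.09 ] w 0.0176
```

Request:
move_arm --rows "0 0 1.5 0 0 0 0.008; 0 0 1.5 0 0 0 0.008; 0 0 0 0 0 0 0.008"

```text
t: 23.15
eef_pos: [0.5148, 0.0529, 0.1052]
ee_rot: [3.142, -0.0, -2.777]
force: [-1.7, -3.8, -7.0]
width: 0.0181
gripper_force: 35.0
```

```bash
python3 -c "
from h import *
st()"
```

```text
t 23.15 pos [0.5148 0.0529 0.1052] rot [ 1.800e+02 -3.000e-02 -1.591e+02] q6 -96.7 F [-1.7  -3.8  -6.98] M [-1.761  0.386  0.103] w 0.0181
```

Request:
move_arm --rows "0 0 1 0 0 0.0003 0.008; 0 0 1 0 0 0 0.008; 0 0 0 0 0 0 0.008"

```text
t: 23.52
eef_pos: [0.5149, 0.0529, 0.1051]
ee_rot: [-3.142, -0.0, -2.811]
force: [-2.4, -3.8, -4.6]
width: 0.0177
gripper_force: 35.0
```

```bash
python3 -c "
from h import *
st()"
```

```text
t 23.52 pos [0.5149 0.0529 0.1051] rot [-180.     -0.   -161.08] q6 -98.7 F [-2.4  -3.83 -4.56] M [-1.718  0.86   0.089] w 0.0177
```

Request:
move_arm --rows "0 0 1 0 0 0 0.008; 0 0 1 0 0 0 0.008; 0 0 0 0 0 0 0.008"

```text
t: 23.9
eef_pos: [0.515, 0.0529, 0.1051]
ee_rot: [-3.142, 0.0, -2.846]
force: [-3.3, -4.3, -3.7]
width: 0.0176
gripper_force: 35.0
```

```bash
python3 -c "
from h import *
st()"
```

```text
t 23.9 pos [0.515  0.0529 0.1051] rot [-180.      0.   -163.09] q6 -100.7 F [-3.34 -4.26 -3.72] M [-1.852  0.961  0.104] w 0.0176
```

Request:
move_arm --rows "0 0 1 0 0 0 0.008; 0 0 1 0 0 0 0.008; 0 0 0 0 0 0 0.008"

```text
t: 24.28
eef_pos: [0.515, 0.053, 0.1051]
ee_rot: [-3.142, 0.0, -2.881]
force: [-2.7, -4.3, -2.9]
width: 0.0177
gripper_force: 35.0
```

```bash
python3 -c "
from h import *
st()"
```

```text
t 24.27 pos [0.515  0.053  0.1051] rot [-1.8000e+02  1.0000e-02 -1.6508e+02] q6 -102.7 F [-2.68 -4.35 -2.91] M [-1.874  1.052  0.077] w 0.0177
```

Request:
move_arm --rows "0 0 1 0 0 0 0.008; 0 0 1 0 0 0 0.008; 0 0 0 0 0 0 0.008"

```text
t: 24.65
eef_pos: [0.515, 0.0529, 0.1051]
ee_rot: [-3.142, 0.0, -2.916]
force: [-2.5, -4.7, -2.8]
width: 0.0174
gripper_force: 35.0
```

```bash
python3 -c "
from h import *
st()"
```

```text
t 24.65 pos [0.515  0.0529 0.1051] rot [-180.      0.   -167.08] q6 -104.7 F [-2.45 -4.72 -2.75] M [-1.891  1.058  0.133] w 0.0174
```

Request:
move_arm --rows "0 0 1 0 0 0 0.008; 0 0 1 0 0 0 0.008; 0 0 0 0 0 0 0.008"

```text
t: 25.02
eef_pos: [0.515, 0.0529, 0.1051]
ee_rot: [-3.142, 0.0, -2.951]
force: [-2.2, -4.7, -3.0]
width: 0.0173
gripper_force: 35.0
```

```bash
python3 -c "
from h import *
st()"
```

```text
t 25.02 pos [0.515  0.0529 0.1051] rot [-1.800e+02  1.000e-02 -1.691e+02] q6 -106.7 F [-2.23 -4.65 -3.01] M [-1.954  0.998  0.255] w 0.0173
```

Request:
move_arm --rows "0 0 1 0 0 0 0.008; 0 0 0.5 0 0 0 0.008; 0 0 0 0 0 0 0.008"

```text
t: 25.4
eef_pos: [0.515, 0.0529, 0.1051]
ee_rot: [-3.141, 0.0, -2.977]
force: [-3.1, -4.1, -2.4]
width: 0.0179
gripper_force: 35.1
```

```bash
python3 -c "
from h import *
st()"
```

```text
t 25.4 pos [0.515  0.0529 0.1051] rot [-179.99    0.   -170.58] q6 -108.2 F [-3.05 -4.13 -2.36] M [-1.921  1.101  0.405] w 0.0179
```

The torque climbed 0.13, 0.26, 0.41 N m within 3.5°, so the screw is against its stop. I unwind the twist inside the hexagon's play, then release.

Request:
move_arm --rows "0 0 -1 0 0 0 0.008; 0 0 -1 0 0 0 0.008; 0 0 0 0 0 0 0.008"

```text
t: 25.78
eef_pos: [0.515, 0.053, 0.1051]
ee_rot: [3.142, 0.0, -2.942]
force: [-2.8, -4.3, -1.9]
width: 0.0177
gripper_force: 35.0
```

```bash
python3 -c "
from h import *
st()"
```

```text
t 25.77 pos [0.515  0.053  0.1051] rot [ 1.8000e+02  1.0000e-02 -1.6859e+02] q6 -106.2 F [-2.83 -4.33 -1.91] M [-1.984  0.992  0.004] w 0.0177
```

Request:
move_arm --rows "0 0 0 0 0 0 0.02; 0 0 0 0 0 0 0.025; 0 0 0 0 0 0 0.035; 0 0 0 0 0 0 0.045; 0 0 0 0 0 0 0.05; 0 0 0 0 0 0 0.05"

```text
t: 26.52
eef_pos: [0.515, 0.053, 0.1051]
ee_rot: [3.142, 0.0, -2.942]
force: [0.0, 0.3, -0.3]
width: 0.0496
gripper_force: 0.0
```

```bash
python3 -c "
from h import *
st()"
```

```text
t 26.52 pos [0.515  0.053  0.1051] rot [ 1.8000e+02  1.0000e-02 -1.6856e+02] q6 -106.2 F [ 0.    0.35 -0.31] M [ 0.11  -0.153  0.06 ] w 0.0496
```

Request:
move_arm --rows "0 0 0 0 0 -0.01 0.05; 0 0 0 0 0 -0.02 0.05; 0 0 0 0 0 -0.03 0.05; 0 0 0 0 0 -0.03 0.05; 0 0 0 0 0 -0.03 0.05; 0 0 0 0 0 0 0.05; 0 0 0 0 0 0 0.05"

```text
t: 27.4
eef_pos: [0.5147, 0.053, 0.2251]
ee_rot: [3.141, 0.0, -2.942]
force: [0.2, 0.2, -0.2]
width: 0.0503
gripper_force: 0.0
```

Run:
```python
from h import *
st(); w=grab("wrist"); r=grab("scene"); q=grab("side")
for n,g in (("wrist",w),("scene",r),("side",q)):
    p,d,P=g[:3]; m=(np.hypot(P[...,0]-.515,P[...,1]-.053)<.06)&(p.max(2)<80)&(abs(P[...,2]-.145)<.015)
    Q=P[m]
    if len(Q)>20:
        t=np.percentile(Q[:,2],80); Q2=Q[abs(Q[:,2]-t)<.004]; rr=cv2.minAreaRect((Q2[:,:2]*1000).astype(np.float32))
        f=np.linalg.lstsq(np.c_[Q2[:,:2]-Q2[:,:2].mean(0),np.ones(len(Q2))],Q2[:,2],rcond=None)[0]
        print(n,len(Q2),np.round(rr[0],1),np.round(rr[1],1),round(rr[2],1),"top z",np.median(Q2[:,2]).round(4),"slope",f[:2].round(3))
# bystanders: before/after in scene picture
o=pickle.load(open("scene.pkl","rb"))
for l,(a,b,c,e) in {"jar":(270,215,315,270),"tape":(215,280,280,340),"books":(390,270,555,420)}.items():
    df=np.abs(r[0][b:e,a:c].astype(int)-o[0][b:e,a:c]).max(2); print(l,"changed px",(df>40).sum(),"of",df.size, "dz>6mm",(np.abs(r[1][b:e,a:c]-o[1][b:e,a:c])>.006).sum())
```

```text
t 27.4 pos [0.5147 0.053  0.2251] rot [ 1.7998e+02  1.0000e-02 -1.6857e+02] q6 -106.2 F [ 0.17  0.16 -0.21] M [ 0.05  -0.155 -0.012] w 0.0503
wrist 2532 [514.7  52.3] [88.7 17.9] 11.1 top z 0.1452 slope [ 0.002 -0.012]
scene 476 [517.1  54.8] [88.9 17.8] 11.8 top z 0.145 slope [-0.009 -0.003]
side 185 [509.   50.4] [85.1 20.9] 11.3 top z 0.1469 slope [-0.012  0.084]
jar changed px 0 of 2475 dz>6mm 27
tape changed px 0 of 3900 dz>6mm 36
books changed px 1944 of 24750 dz>6mm 228
```

The key stands fully home: its handle top is at 0.145 m against 0.1455 expected, level, centred at 11°. Jar and tape are unchanged, and the differing pixels near the books are where the arm's shadow falls. Handing in.

```bash
python3 -c "
from station import arm
print(arm.job_done())"
```

```text
the job is handed in; nothing more can be done
None
```

The screw is turned clockwise to its stop, the hex key is left standing fully home in it with the gripper clear, and the job was handed in at about 27 s; no verdict was shown.

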